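# Pack the drilled brass parts into the kit tray

## Task

Pack the four drilled brass parts into the wooden kit tray, each standing upright on the floor of its own insert: the round sleeve in the small blue round one, the flange in the wide green round one, the square block in the red square one and the flat bar in the long yellow one. Set them down rather than dropping them, and leave the undrilled brass blank and the grey steel block standing where they are.

Things in the scene. Friction and masses are not known exactly. Their poses are not given: they have to be found in the camera images.
- sleeve: Drilled round brass sleeve: 28 mm diameter, 64 mm tall, with an open 17 mm bore showing dark in its top. About 0.25 kg. Stands upright on the table. Origin: centre of its underside, z up along its height. Grip it anywhere on its upper half.
- flange: Drilled brass flange: a disc of 50 mm diameter, 8 mm thick, with a round hub of 26 mm diameter on it up to 56 mm above the underside, with a 14 mm bore in the top. About 0.28 kg. Stands upright on the table. Origin: centre of its underside, z up along its height. Grip it by the hub.
- block: Drilled square brass block: 30 x 30 mm, 54 mm tall, with a 16 mm hole in its top; sides square to its x and y. About 0.33 kg. Stands upright on the table. Origin: centre of its underside, z up along its height. 
- bar: Drilled flat brass bar standing on edge: 18 mm thick along its x, 64 mm long along its y, 48 mm tall, with two 7 mm holes in its top. About 0.43 kg. Stands upright on the table. Origin: centre of its underside, z up along its height. 
- blank: Look-alike, not for the kit: solid brass round without any bore, 28 mm diameter, 64 mm tall, same size as the sleeve. Stands upright on the table. Origin: centre of its underside, z up along its height. 
- steel_block: Look-alike, not for the kit: dark grey steel block, 30 x 30 mm, 54 mm tall, with a 16 mm hole like the brass block. Stands upright on the table. Origin: centre of its underside, z up along its height. 
- insert_round: Small round blue plastic insert, inner diameter 50 mm, outer 58 mm: the sleeve's place. Fixed. Origin: centre of its underside, 8 mm above the table; z up; inner floor 4 mm, rim 16 mm above the origin. In any one of the 2 x 2 cells (86 mm apart in its x, 106 mm in its y) of a dark wooden tray, 194 x 232 mm, rim 14 mm high; turned as the tray is.
- insert_wide: Wide round green plastic insert, inner diameter 72 mm, outer 80 mm: the flange's place. Fixed. Origin: centre of its underside, 8 mm above the table; z up; inner floor 4 mm, rim 16 mm above the origin. In any one of the 2 x 2 cells (86 mm apart in its x, 106 mm in its y) of a dark wooden tray, 194 x 232 mm, rim 14 mm high; turned as the tray is.
- insert_square: Square red plastic insert, inside 52 x 52 mm, outside 60 x 60 mm, sides along its x and y: the square block's place. Fixed. Origin: centre of its underside, 8 mm above the table; z up; inner floor 4 mm, rim 16 mm above the origin. In any one of the 2 x 2 cells (86 mm apart in its x, 106 mm in its y) of a dark wooden tray, 194 x 232 mm, rim 14 mm high; turned as the tray is.
- insert_long: Long yellow plastic insert, inside 40 mm along its x and 86 mm along its y, outside 48 x 94 mm: the bar's place. Fixed. Origin: centre of its underside, 8 mm above the table; z up; inner floor 4 mm, rim 16 mm above the origin. In any one of the 2 x 2 cells (86 mm apart in its x, 106 mm in its y) of a dark wooden tray, 194 x 232 mm, rim 14 mm high; turned as the tray is.

How it is judged:
By the outcome, as a careful person would: the job done as asked, in the order asked, and still so for the second after the job is handed in, with the robot touching nothing.
It also fails if it takes over 120 s, if anything falls off the work surface, if the arm or the gripper's body presses on something with over 40 N, if the wrist force passes 120 N, or if a joint passes its speed limit or range.

## Robot

A 6-joint arm with a two-finger parallel gripper is mounted at the origin on the work surface. World frame = base frame: x ahead of the robot, y to its left, z up, the work surface at z = 0. Lengths are in m, angles in rad, forces in N, time in s.
With the tool pointing down it reaches from about 0.3 to 0.95 m from the base axis. Payload 3.1 kg.
Tool frame: the origin (TCP) lies on the centre line of the jaws, within the pads' length; the fingertips stand 22 mm ahead of it and the grasp point (between the pads) lies 3 mm ahead of it; z points along the fingers, y is the direction in which the jaws open and shut (so a half turn about z gives the same grasp; the last joint's range is limited). The gripper opens to 85 mm and grips with 20 to 120 N. Pads are 22 mm wide; open, the fingers measure 114 mm over their backs; the gripper's body (76 mm by 85 mm) begins 54 mm behind the grasp point. The pads swing forward as they close: fully open they stand 13 mm farther back than shut.
Start: joints at [1.195, 0.308, 1.634, -0, 1.2, -0.07], TCP at [0.188, 0.596, 0.253] pointing down, gripper open.
Joint ranges: [-3.06, 3.06], [-0.79, 1.96], [0.05, 2.63], [-1.19, 4.34], [0.05, 2.64], [-2.94, 2.94]. Speed limits (rad/s): [2.79, 2.79, 3.14, 3.14, 3.14, 3.14].

## Interface

Orientations are given as a 3x3 rotation matrix whose columns are the frame's x, y, z axes.
In Python, from bench import manip, viewer, finish_job gives the robot as it stands. The module is installed in compiled form; this text tells all that it offers.
- The arm moves only by the shell command python3 -m crank 'ROWS' [OPENING]. ROWS is text: rows parted by semicolons, each of 4 numbers parted by spaces: the shift along the tool's x, y, z in m, then the turn about the tool's z in units of 8 degrees (1.0 is 8 degrees). In form: dx dy dz twist; .... A call has 1 to 10 rows; each row is the pose to reach, as a shift and turn from the pose measured when the call began, along the tool's axes at that moment; what a row does not reach only later rows make up. A row lasts 1/10 s, in which the tool goes at most 50 mm and 8.59 degrees, less where a joint would pass 70% of its speed; a pose out of reach is approached as far as the arm can. A call with a gripper value outside its range is refused whole. OPENING is the gripper's target within -1 to 1 (fully open at 1, half-way at 0, shut at -1), set as the call begins (- or left out, the last holds). The fingers move at their own pace and stop on an object; the grip force is fixed at half the most. Time passes only in rows, so rows that repeat a pose let the fingers close. It gives the time, the measured TCP pose, the force and the opening at its end, in the units of the state.
- manip.get_state(): the state, without advancing time (a new reading comes with each control period).
- viewer.capture(name): name is "scene" or "side" or "wrist"; returns (picture, depth): 384x512x3 uint8, red, green, blue; 384x512 float32, m along the optical axis (not along the pixel's ray), 0 where there is no reading.
- viewer.camera_params(name): a dict with "fx", "fy", "cx", "cy" (pixels), "origin" and "rotation" of the camera in the world; the wrist camera has in their place "mount" (4x4, takes a point from camera to tool coordinates, whose origin is the TCP and whose axes are the flange's). Camera axes: x right, y up, looking along -z (the intrinsics and any distortion apply to the point x, -y, -z); pixel columns grow to the right and rows downward; lengths in m; the calibration is good to about 2 mm. A picture is of the moment at which its call begins: read the wrist's pose just before it. camera_params takes no time and is no camera call.
- finish_job(): hands the job in, once; it reports no verdict.
The state is a dict: "clock": time; "joint_positions": joint angles; "dq": joint speeds; "tau": joint torques, N m; "ee_pos": TCP position; "orientation": TCP orientation; "wrist_force": force on the tool from outside, world axes, zero at the start; "wrist_torque": the same for the moment, N m; "grip_width": finger opening in m.
Only numpy, scipy, OpenCV 4.12 (cv2) and the standard library are available. Lean on these libraries where they do the work, as an engineer would, in place of code of your own. Each camera call takes 0.05 s, during which the arm holds its last target.

## Working session

There is one attempt and no reset: what is moved stays moved. The work goes in short steps, Python scripts to look and compute and a shell command to move; the robot and the scene stay as the last step left them, time stands still between calls to the robot, and variables do not carry over. Pictures are saved under pics/ and viewed, and the job is handed in when it is done.

```bash
mkdir -p pics; python3 - <<'E'
from bench import manip, viewer
import cv2, numpy as np
s=manip.get_state(); print(s)
for n in ["scene","side","wrist"]:
    p,d=viewer.capture(n); cv2.imwrite(f"pics/{n}0.png",p[:,:,::-1]); np.savez(f"{n}0.npz",p=p,d=d)
    print(n,viewer.camera_params(n))
E
```

```text
{'clock': 0.0, 'joint_positions': array([ 1.19526917e+00,  3.09010909e-01,  1.63523847e+00, -9.74614227e-06,
        1.19968191e+00, -6.97201718e-02]), 'dq': array([ 0.00053972,  0.00085589, -0.00036581, -0.00029374, -0.00061487,
        0.00072346]), 'tau': array([ 2.23096446e-03, -4.15240502e+01, -2.76673543e+01,  4.83802694e-05,
        1.00253001e-02,  3.34675553e-05]), 'ee_pos': array([0.18791343, 0.59525057, 0.25201861]), 'orientation': array([[-9.53605311e-01,  3.01058448e-01, -8.49274446e-04],
       [ 3.01059607e-01,  9.53602834e-01, -2.17899545e-03],
       [ 1.53865530e-04, -2.33358386e-03, -9.99997265e-01]]), 'wrist_force': array([ 0.96517287, -0.32750821, -0.64595087]), 'wrist_torque': array([-0.00530242, -0.02611791, -0.00929747]), 'grip_width': 0.08552649885706202}
scene {'fx': 346.47759331862966, 'fy': 346.47759331862966, 'cx': 258.25811956939253, 'cy': 192.86182152041002, 'origin': array([1.04957922, 0.1924966 , 0.59949149]), 'rotation': array([[-0.33166418, -0.66247409,  0.67165984],
       [ 0.94336141, -0.23912113,  0.22997897],
       [ 0.00825295,  0.70989377,  0.70426041]])}
side {'fx': 384.9657551183543, 'fy': 384.9657551183543, 'cx': 260.3956282491894, 'cy': 188.33491279984307, 'origin': array([ 0.18942761, -0.90159403,  0.5651623 ]), 'rotation': array([[ 0.93765852,  0.17424028, -0.30072716],
       [-0.3474421 ,  0.44758225, -0.82398672],
       [-0.00897153,  0.87710345,  0.48021772]])}
wrist {'fx': 285.81688358787704, 'fy': 285.81688358787704, 'cx': 258.3616486434179, 'cy': 187.82534457349792, 'mount': array([[-4.02413998e-05,  9.53899022e-01,  3.00127730e-01,
         7.76393981e-02],
       [ 9.99999950e-01,  1.32672173e-04, -2.87592414e-04,
        -3.18352146e-04],
       [-3.14152720e-04,  3.00127704e-01, -9.53898979e-01,
        -1.20525366e-01],
       [ 0.00000000e+00,  0.00000000e+00,  0.00000000e+00,
         1.00000000e+00]])}
```

View pics/scene0.png

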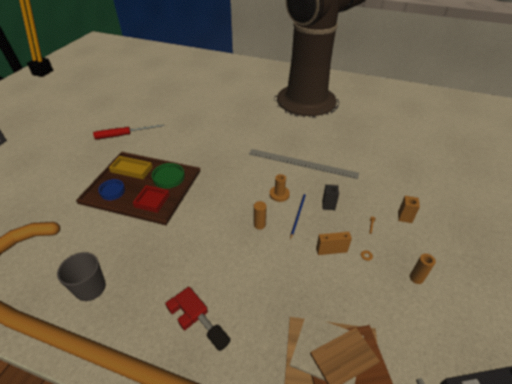

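View pics/side0.png

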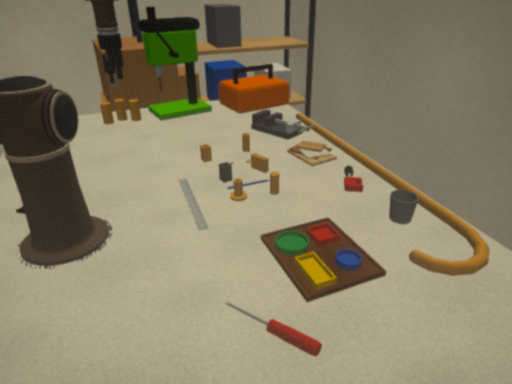

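View pics/wrist0.png

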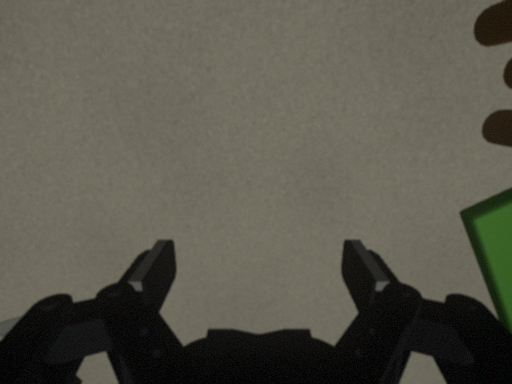

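```bash
cat > h.py <<'E'
import numpy as np, cv2
from bench import manip, viewer
def cloud(n,d,st=None):
    P=viewer.camera_params(n); v,u=np.mgrid[0:384,0:512]
    c=np.stack([(u-P['cx'])/P['fx']*d,-(v-P['cy'])/P['fy']*d,-d],-1)
    if n=='wrist':
        M=P['mount']; t=c@M[:3,:3].T+M[:3,3]
        return t@st['orientation'].T+st['ee_pos']
    return c@P['rotation'].T+P['origin']
E
python3 - <<'E'
from h import *
P={}
for n in ["scene","side"]:
    z=np.load(n+"0.npz"); p,d=z['p'],z['d']; W=cloud(n,d); P[n]=(p,W)
    print(n,'table z',np.median(W[(abs(W[:,:,2])<.02)][:,2]))
    hsv=cv2.cvtColor(p,cv2.COLOR_RGB2HSV)
    ok=(d>0)&(W[:,:,2]>.012)&(W[:,:,2]<.09)&(W[:,:,0]>.2)&(W[:,:,0]<.95)&(abs(W[:,:,1])<.6)
    k,l,st,ce=cv2.connectedComponentsWithStats(ok.astype(np.uint8))
    for i in range(1,k):
        if st[i,4]<40: continue
        m=l==i; w=W[m]; zt=np.percentile(w[:,2],97)
        t=w[w[:,2]>zt-.006]
        b=(t.min(0)+t.max(0))/2
        print(ce[i].round(),st[i,4],'ztop',zt.round(4),'topc',b.round(4),'ext',(t.max(0)-t.min(0)).round(3),'col',p[m].mean(0).round())
p=P['scene'][0]; c=p[150:300,230:450]; cv2.imwrite('pics/z1.png',cv2.resize(c[:,:,::-1],None,fx=3.6,fy=3.6,interpolation=cv2.INTER_CUBIC))
p=P['side'][0]; c=p[120:210,180:300]; cv2.imwrite('pics/z2.png',cv2.resize(c[:,:,::-1],None,fx=6,fy=6,interpolation=cv2.INTER_CUBIC))
E
```

```text
scene table z 0.0002395702307224079
[118. 131.] 336 ztop 0.0268 topc [ 0.4008 -0.4789  0.0248] ext [0.065 0.082 0.008] col [124.  49.  40.]
[145. 177.] 1738 ztop 0.025 topc [ 0.5091 -0.29    0.0228] ext [0.081 0.193 0.008] col [70. 64. 26.]
[280. 184.] 207 ztop 0.0573 topc [0.4655 0.0466 0.0549] ext [0.026 0.024 0.006] col [108.  74.  37.]
[111. 189.] 363 ztop 0.0255 topc [ 0.6011 -0.3328  0.023 ] ext [0.058 0.058 0.007] col [24. 37. 72.]
[151. 198.] 528 ztop 0.0255 topc [ 0.5951 -0.2281  0.0234] ext [0.064 0.063 0.008] col [97. 19. 14.]
[331. 195.] 325 ztop 0.055 topc [0.4614 0.1669 0.0529] ext [0.036 0.036 0.008] col [48. 44. 38.]
[409. 207.] 392 ztop 0.0548 topc [0.4378 0.3398 0.0525] ext [0.034 0.032 0.007] col [104.  72.  36.]
[260. 213.] 291 ztop 0.0652 topc [0.5725 0.0332 0.063 ] ext [0.028 0.026 0.007] col [112.  77.  38.]
[ 28. 233.] 845 ztop 0.0323 topc [ 0.7788 -0.409   0.0301] ext [0.088 0.083 0.008] col [129.  88.  36.]
[334. 241.] 579 ztop 0.0493 topc [0.5871 0.1985 0.047 ] ext [0.043 0.063 0.007] col [118.  79.  37.]
[ 81. 274.] 1609 ztop 0.0709 topc [ 0.8307 -0.2195  
[... 1604 characters left out ...]
8 ztop 0.0149 topc [ 0.5556 -0.2861  0.0141] ext [0.205 0.242 0.004] col [92. 68. 48.]
[312. 222.] 51 ztop 0.0151 topc [ 0.5965 -0.1707  0.014 ] ext [0.083 0.009 0.004] col [97. 80. 61.]
[323. 233.] 350 ztop 0.0246 topc [ 0.5951 -0.2311  0.0221] ext [0.062 0.065 0.007] col [115.  45.  32.]
[291. 242.] 377 ztop 0.0242 topc [ 0.5095 -0.235   0.0216] ext [0.079 0.082 0.007] col [55. 87. 46.]
[348. 259.] 325 ztop 0.0245 topc [ 0.6015 -0.3367  0.0219] ext [0.059 0.057 0.007] col [50. 61. 93.]
[315. 270.] 551 ztop 0.0246 topc [ 0.5154 -0.3405  0.0221] ext [0.053 0.097 0.007] col [134. 107.  10.]
[287. 333.] 911 ztop 0.0258 topc [ 0.4002 -0.4832  0.0236] ext [0.068 0.087 0.008] col [128.  66.  53.]
```

View pics/z1.png

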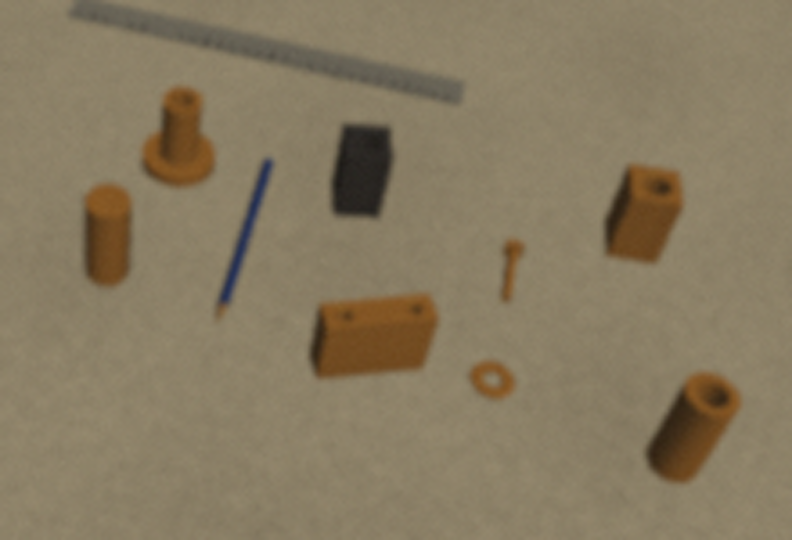

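View pics/z2.png

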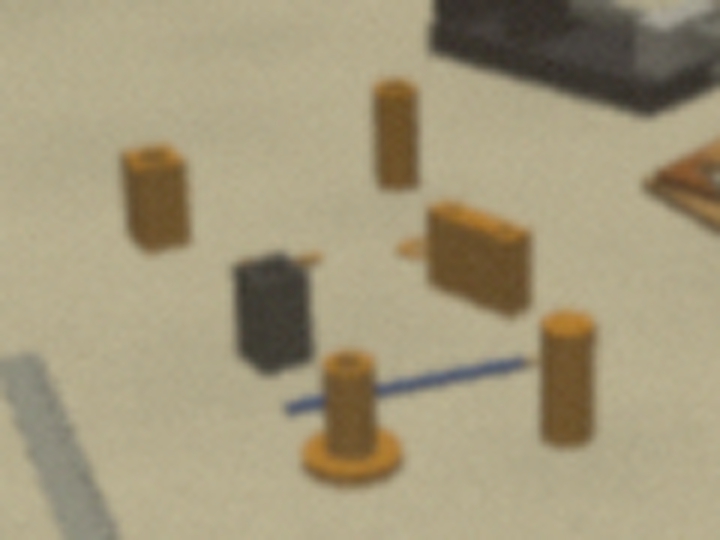

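```bash
python3 - <<'E'
from h import *
for n in ["scene","side"]:
    z=np.load(n+"0.npz"); p,d=z['p'],z['d']; W=cloud(n,d)
    def rect(name,c,r,z0,z1):
        m=(abs(W[:,:,0]-c[0])<r)&(abs(W[:,:,1]-c[1])<r)&(W[:,:,2]>z0)&(W[:,:,2]<z1)&(d>0)
        q=W[m][:,:2].astype(np.float32)*1000
        print(n,name,len(q),[np.round(x,1) for x in cv2.minAreaRect(q)])
    rect('block',(.4375,.339),.035,.047,.06)
    rect('steel',(.4614,.1655),.035,.047,.06)
    rect('bar',(.587,.197),.05,.041,.055)
    rect('red',(.595,-.2295),.042,.019,.03)
    rect('yellow',(.5154,-.3405),.054,.019,.03)
    rect('tray',(.555,-.286),.15,.009,.03)
    # brass bottom
    rect('barfull',(.587,.197),.05,.008,.055)
    rect('blockfull',(.4375,.339),.035,.008,.06)
E
```

```text
scene block 159 [array([437.3, 339.8]), array([33.1, 30.7]), np.float64(9.0)]
scene steel 143 [array([459.8, 166.8]), array([33.7, 30. ]), np.float64(13.9)]
scene bar 291 [array([586.5, 198. ]), array([20.2, 64.9]), np.float64(26.3)]
scene red 229 [array([ 595.1, -228.1]), array([63.1, 61.3]), np.float64(3.4)]
scene yellow 239 [array([ 515.3, -338.5]), array([51.5, 95.9]), np.float64(2.1)]
scene tray 3827 [array([ 555.5, -283.2]), array([196.4, 234.2]), np.float64(3.0)]
scene barfull 615 [array([587. , 198.3]), array([20.9, 65. ]), np.float64(26.9)]
scene blockfull 418 [array([437.5, 339.6]), array([33.3, 31.1]), np.float64(8.8)]
side block 45 [array([437.9, 338. ]), array([31.4, 33.3]), np.float64(11.1)]
side steel 58 [array([460.5, 164.7]), array([30.7, 34.1]), np.float64(15.4)]
side bar 73 [array([587.3, 193.4]), array([22.4, 66.4]), np.float64(27.6)]
side red 181 [array([ 595.1, -231.3]), array([61.1, 63.1]), np.float64(2.5)]
side yellow 284 [array([ 515.6, -340.5]), array([50.2, 96.9]), np.float64(3.1)]
side tray 3581 [array([ 555.6, -285.2]), array([196.5, 236.2]), np.float64(2.4)]
side barfull 231 [array([586.8, 194.4]), array([22.4, 68.8]), np.float64(27.6)]
side blockfull 161 [array([437.6, 336.7]), array([32.4, 35.7]), np.float64(11.8)]
```

```bash
cat > go.py <<'E'
import sys
from h import *
s=manip.get_state(); R=s['orientation']; p=s['ee_pos']
x,y,z,yaw=map(float,sys.argv[1:5])
d=R.T@(np.array([x,y,z])-p)
cur=np.degrees(np.arctan2(R[1,1],R[0,1])); dy=(yaw-cur+90)%180-90
if len(sys.argv)>5: dy+=float(sys.argv[5])
print('clock %.2f pos %s yaw %.1f tilt %s q6 %.2f F %s w %.4f'%(s['clock'],p.round(4),cur,R[:2,2].round(4),s['joint_positions'][5],s['wrist_force'].round(1),s['grip_width']))
print('d',d.round(4),'twist',round(-dy/8,2))
E
python3 go.py .5965 .368 .17 72.5
```

```text
clock 0.15 pos [0.188  0.5954 0.2523] yaw 72.5 tilt [-0.0007 -0.0017] q6 -0.07 F [ 0.7 -0.3 -1.2] w 0.0855
d [-0.4581 -0.0937  0.0824] twist -0.0
```

```bash
python3 -m crank '-.03 -.006 .003 0;-.08 -.015 .01 0;-.13 -.026 .02 0;-.18 -.037 .03 0;-.23 -.048 .04 0;-.28 -.058 .05 0;-.33 -.068 .06 0;-.38 -.078 .07 0;-.43 -.088 .08 0;-.458 -.094 .082 0' 1; python3 -m crank '0 0 0 0;0 0 0 0'; python3 go.py .5965 .368 .12 72.5
python3 - <<'E'
from h import *
s=manip.get_state(); p,d=viewer.capture('wrist'); cv2.imwrite('pics/w1.png',p[:,:,::-1]); W=cloud('wrist',d,s)
m=(d>0)&(W[:,:,2]>.055)&(W[:,:,2]<.075); print(m.sum()); w=W[m]; print(w.min(0),w.max(0),(w.min(0)+w.max(0))/2)
E
```

```text
clock: 1.15
ee_pos: [0.5976, 0.3658, 0.1687]
orientation: [[-0.953, 0.302, -0.002], [0.302, 0.953, -0.003], [0.001, -0.003, -1.0]]
wrist_force: [-0.1, 0.8, 0.3]
grip_width: 0.0852
clock: 1.35
ee_pos: [0.5979, 0.3644, 0.1674]
orientation: [[-0.953, 0.304, -0.005], [0.304, 0.953, -0.003], [0.003, -0.005, -1.0]]
wrist_force: [-0.0, 0.6, -0.5]
grip_width: 0.0855
clock 1.35 pos [0.5979 0.3644 0.1674] yaw 72.3 tilt [-0.0047 -0.0035] q6 -0.78 F [-0.   0.6 -0.5] w 0.0855
d [0.0023 0.0032 0.0474] twist -0.03
2836
[0.43802274 0.32598634 0.0550056 ] [0.84962312 0.56717471 0.06669782] [0.64382293 0.44658052 0.06085171]
```

View pics/w1.png

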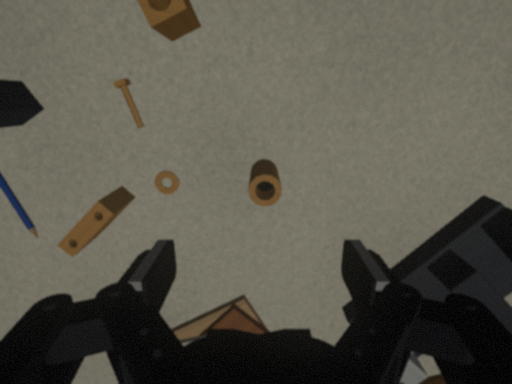

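```bash
cat > ws.py <<'E'
from h import *
import sys
n=sys.argv[1]
s=manip.get_state(); p,d=viewer.capture('wrist'); cv2.imwrite('pics/%s.png'%n,p[:,:,::-1]); W=cloud('wrist',d,s); np.savez(n,p=p,W=W)
ok=(d>0)&(W[:,:,2]>.04)&(W[:,:,2]<.08); ok[235:]=0
k,l,st,ce=cv2.connectedComponentsWithStats(ok.astype(np.uint8))
for i in range(1,k):
    if st[i,4]<80: continue
    w=W[l==i]; zt=np.percentile(w[:,2],95); t=w[w[:,2]>zt-.006]
    print(ce[i].round(),st[i,4],'ztop',zt.round(4),'box',((t.min(0)+t.max(0))/2)[:2].round(4),'rect',[np.round(x,1) for x in cv2.minAreaRect(t[:,:2].astype(np.float32)*1000)])
E
python3 ws.py w2
```

```text
[163.  14.] 1005 ztop 0.0548 box [0.4422 0.3409] rect [array([440.8, 341. ]), array([20.3, 30.4]), np.float64(5.9)]
[  3. 109.] 98 ztop 0.0477 box [0.4662 0.1812] rect [array([466.1, 180.1]), array([ 9. , 11.1]), np.float64(14.0)]
[264. 188.] 933 ztop 0.0646 box [0.594  0.3706] rect [array([594. , 370.6]), array([27.4, 27.5]), np.float64(57.5)]
[ 94. 219.] 861 ztop 0.0487 box [0.5768 0.2064] rect [array([580.9, 206.8]), array([18.1, 47.7]), np.float64(26.3)]
[503. 228.] 238 ztop 0.0531 box [0.7008 0.5686] rect [array([701.1, 568.8]), array([ 2.9, 13.4]), np.float64(28.5)]
```

```bash
python3 go.py .5945 .370 .045 72.5
```

```text
clock 1.45 pos [0.5965 0.3662 0.1683] yaw 72.5 tilt [-0.004  -0.0029] q6 -0.78 F [-0.3  0.7  0. ] w 0.0850
d [0.0027 0.0035 0.1233] twist -0.01
```

```bash
python3 -m crank '0.002 .003 .01 0;.003 .004 .03 0;.003 .004 .06 0;.003 .004 .085 0;.003 .004 .105 0;.003 .004 .117 0;.003 .004 .123 0;.003 .004 .123 0' 1; python3 -m crank '0 0 0 0;0 0 0 0;0 0 0 0;0 0 0 0;0 0 0 0;0 0 0 0;0 0 0 0;0 0 0 0' -1;python3 go.py .60 -.335 .19 72.5
```

```text
clock: 2.25
ee_pos: [0.5934, 0.371, 0.0445]
orientation: [[-0.954, 0.3, -0.005], [0.3, 0.954, -0.003], [0.004, -0.005, -1.0]]
wrist_force: [0.3, 0.4, 1.1]
grip_width: 0.0853
clock: 3.05
ee_pos: [0.594, 0.3712, 0.0456]
orientation: [[-0.954, 0.3, -0.004], [0.3, 0.954, -0.003], [0.003, -0.004, -1.0]]
wrist_force: [-1.1, -1.1, 4.5]
grip_width: 0.0269
clock 3.05 pos [0.594  0.3712 0.0456] yaw 72.5 tilt [-0.0039 -0.003 ] q6 -0.77 F [-1.1 -1.1  4.5] w 0.0269
d [-0.2175 -0.6724 -0.1423] twist 0.0
```

```bash
python3 -m crank '0 0 -.008 0;0 0 -.025 0;0 0 -.05 0;0 0 -.08 0;-.003 -.009 -.105 0;-.009 -.028 -.115 0;-.018 -.057 -.115 0;-.03 -.095 -.115 0;-.043 -.135 -.115 0;-.056 -.175 -.115 0'; python3 go.py .60 -.335 .16 72.5
```

```text
clock: 4.05
ee_pos: [0.594, 0.1851, 0.1605]
orientation: [[-0.954, 0.3, -0.006], [0.3, 0.954, -0.004], [0.004, -0.005, -1.0]]
wrist_force: [-0.2, 0.1, -1.1]
grip_width: 0.0271
clock 4.05 pos [0.594  0.1851 0.1605] yaw 72.5 tilt [-0.0057 -0.0039] q6 -1.03 F [-0.2  0.1 -1.1] w 0.0271
d [-0.1619 -0.4943  0.0025] twist 0.0
```

```bash
python3 -m crank '-.013 -.04 0 0;-.026 -.08 0 0;-.04 -.12 0 0;-.053 -.162 0 0;-.067 -.204 0 0;-.08 -.246 0 0;-.094 -.288 0 0;-.108 -.33 0 0;-.121 -.37 0 0;-.134 -.41 0 0'; python3 go.py .601 -.335 .16 72.5
```

```text
clock: 5.05
ee_pos: [0.5968, -0.2484, 0.1614]
orientation: [[-0.954, 0.301, -0.008], [0.301, 0.954, -0.003], [0.006, -0.005, -1.0]]
wrist_force: [0.5, 0.4, -2.0]
grip_width: 0.0267
clock 5.05 pos [ 0.5968 -0.2484  0.1614] yaw 72.5 tilt [-0.0075 -0.0033] q6 -1.72 F [ 0.5  0.4 -2. ] w 0.0267
d [-0.0301 -0.0812  0.0017] twist -0.0
```

```bash
python3 -m crank '-.012 -.033 0 0;-.02 -.056 0 0;-.026 -.071 0 0;-.03 -.08 0 0;-.03 -.081 0 0;-.03 -.081 0 0;-.03 -.081 0 0'; python3 go.py .601 -.335 .059 72.5; python3 - <<'E'
from h import *
s=manip.get_state(); p,d=viewer.capture('wrist'); cv2.imwrite('pics/w3.png',p[:,:,::-1]); np.savez('w3',p=p,W=cloud('wrist',d,s))
p,d=viewer.capture('scene'); cv2.imwrite('pics/s3.png',cv2.resize(p[110:260,50:220,::-1],None,fx=4,fy=4,interpolation=cv2.INTER_CUBIC))
E
```

```text
clock: 5.75
ee_pos: [0.601, -0.3332, 0.1615]
orientation: [[-0.954, 0.3, -0.008], [0.3, 0.954, -0.002], [0.007, -0.005, -1.0]]
wrist_force: [-0.2, 1.2, -2.2]
grip_width: 0.0264
clock 5.75 pos [ 0.601  -0.3332  0.1615] yaw 72.6 tilt [-0.0082 -0.0024] q6 -1.83 F [-0.2  1.2 -2.2] w 0.0264
d [-0.0013 -0.0013  0.1025] twist 0.01
```

View pics/w3.png

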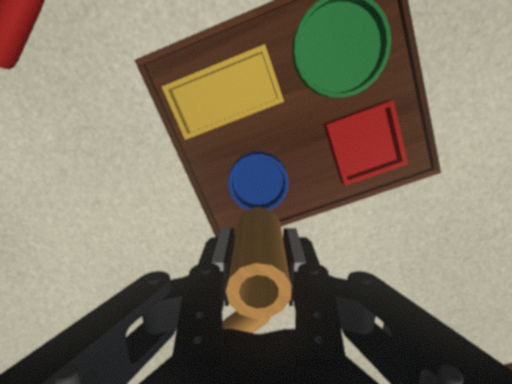

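View pics/s3.png

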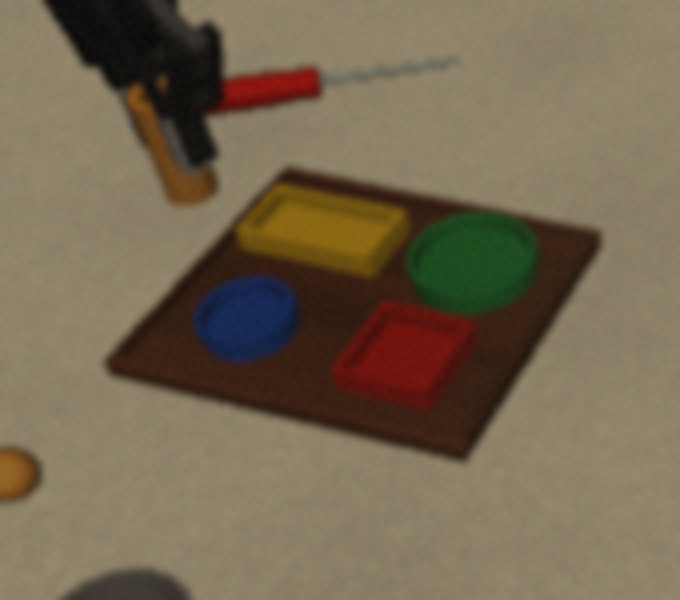

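```bash
python3 - <<'E'
from h import *
z=np.load('w3.npz'); W=z['W']; p=z['p']; hsv=cv2.cvtColor(p,cv2.COLOR_RGB2HSV)
for n,(a,b) in dict(blue=(100,130),green=(50,85),red=(0,5),yellow=(20,32)).items():
    m=(hsv[:,:,0]>=a)&(hsv[:,:,0]<=b)&(hsv[:,:,1]>150)&(W[:,:,2]>.018)&(W[:,:,2]<.03); m[225:]=0; m[:,:120]=0
    w=W[m]; print(n,m.sum(),w[:,2].mean().round(4),[np.round(x,1) for x in cv2.minAreaRect(w[:,:2].astype(np.float32)*1000)])
E
python3 go.py .601 -.334 .058 72.5
```

```text
blue 620 0.0233 [array([ 597.1, -333.3]), array([54.9, 53.5]), np.float64(72.3)]
green 90 0.021 [array([ 494.5, -229.8]), array([75.6, 43.3]), np.float64(69.9)]
red 1520 0.0231 [array([ 593.3, -228.1]), array([60.5, 60.6]), np.float64(3.2)]
yellow 1749 0.0235 [array([ 513.1, -338.6]), array([48.1, 94.4]), np.float64(2.9)]
clock 5.85 pos [ 0.6012 -0.3333  0.1617] yaw 72.6 tilt [-0.0079 -0.0028] q6 -1.83 F [ 0.4 -0.2 -2.4] w 0.0270
d [-0.0007 -0.0002  0.1037] twist 0.01
```

```bash
python3 -m crank '.001 0 .01 0;.001 0 .03 0;.001 0 .055 0;.001 0 .075 0;.001 0 .09 0;.001 0 .098 0;.001 0 .101 0;.001 0 .102 0;.001 0 .102 0'; python3 go.py .5995 -.3335 .057 72.5
```

```text
clock: 6.75
ee_pos: [0.6002, -0.3338, 0.0607]
orientation: [[-0.954, 0.3, -0.006], [0.3, 0.954, -0.004], [0.005, -0.006, -1.0]]
wrist_force: [0.4, -0.2, -2.4]
grip_width: 0.027
clock 6.75 pos [ 0.6002 -0.3338  0.0607] yaw 72.6 tilt [-0.0063 -0.0039] q6 -1.83 F [ 0.4 -0.2 -2.4] w 0.0270
d [0.0007 0.0001 0.0037] twist 0.01
```

```bash
python3 -m crank '0 0 .001 0;0 0 .002 0;0 0 .003 0'; python3 -m crank '0 0 .0005 0;0 0 .001 0';python3 -m crank '0 0 .0005 0;0 0 .001 0'
```

```text
clock: 7.05
ee_pos: [0.6005, -0.3341, 0.0583]
orientation: [[-0.954, 0.3, -0.005], [0.3, 0.954, -0.005], [0.004, -0.006, -1.0]]
wrist_force: [0.0, -0.1, -3.1]
grip_width: 0.0266
clock: 7.25
ee_pos: [0.6006, -0.3341, 0.0576]
orientation: [[-0.954, 0.3, -0.005], [0.3, 0.954, -0.005], [0.004, -0.006, -1.0]]
wrist_force: [-0.6, 0.5, 1.3]
grip_width: 0.0268
clock: 7.45
ee_pos: [0.6007, -0.3342, 0.0576]
orientation: [[-0.954, 0.3, -0.005], [0.3, 0.954, -0.004], [0.004, -0.006, -1.0]]
wrist_force: [-2.2, 1.5, 5.7]
grip_width: 0.0264
```

```bash
python3 -m crank '0 0 0 0;0 0 0 0;0 0 0 0;0 0 0 0;0 0 0 0;0 0 -.01 0;0 0 -.03 0;0 0 -.06 0;0 0 -.09 0;0 0 -.11 0' 0.2; python3 ws.py w4; python3 go.py .4654 .0455 .16 95
```

```text
clock: 8.45
ee_pos: [0.6025, -0.3344, 0.1712]
orientation: [[-0.954, 0.3, -0.002], [0.3, 0.954, -0.007], [-0.0, -0.007, -1.0]]
wrist_force: [0.6, -0.3, 0.5]
grip_width: 0.051
[259. 192.] 1194 ztop 0.0767 box [ 0.601  -0.3348] rect [array([ 600.4, -334.9]), array([27.2, 27.5]), np.float64(71.7)]
clock 8.50 pos [ 0.6042 -0.3355  0.175 ] yaw 72.6 tilt [ 0.003  -0.0097] q6 -1.83 F [ 0.9 -0.8  2.2] w 0.0513
d [0.2467 0.322  0.0108] twist -2.8
```

View pics/w4.png

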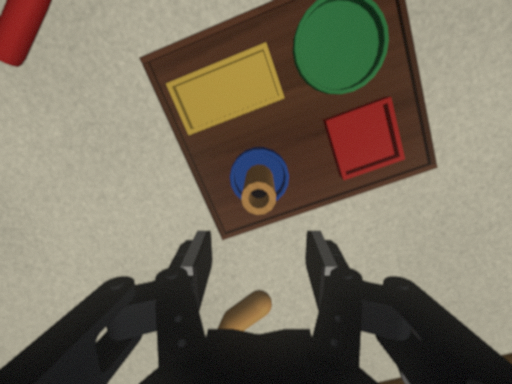

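```bash
python3 -m crank '.014 .02 0 -.3;.038 .05 0 -.6;.065 .085 0 -1;.093 .12 0 -1.4;.12 .157 0 -1.8;.147 .192 0 -2.1;.174 .227 0 -2.4;.2 .26 .005 -2.6;.224 .292 .01 -2.8;.247 .322 .011 -2.8' 1; python3 -m crank '0 0 0 0;0 0 0 0'; python3 ws.py w5; python3 go.py .4654 .0455 .045 95
```

```text
clock: 9.5
ee_pos: [0.4637, 0.0471, 0.1594]
orientation: [[-0.996, -0.087, 0.002], [-0.087, 0.996, -0.01], [-0.002, -0.01, -1.0]]
wrist_force: [0.6, -0.4, 0.6]
grip_width: 0.0852
clock: 9.7
ee_pos: [0.4633, 0.0477, 0.1593]
orientation: [[-0.996, -0.09, 0.003], [-0.09, 0.996, -0.01], [-0.002, -0.01, -1.0]]
wrist_force: [0.7, -0.5, 0.4]
grip_width: 0.0855
[258. 192.] 753 ztop 0.0567 box [0.4624 0.0464] rect [array([462.4,  46.4]), array([26.1, 24.9]), np.float64(4.8)]
[399. 198.] 1495 ztop 0.0548 box [0.4575 0.167 ] rect [array([457.6, 166.9]), array([31. , 31.1]), np.float64(13.6)]
clock 9.75 pos [0.464  0.047  0.1596] yaw 95.1 tilt [ 0.0034 -0.0101] q6 -1.64 F [ 0.9 -0.4  0.7] w 0.0853
d [-0.0009 -0.0004  0.1146] twist 0.01
```

View pics/w5.png

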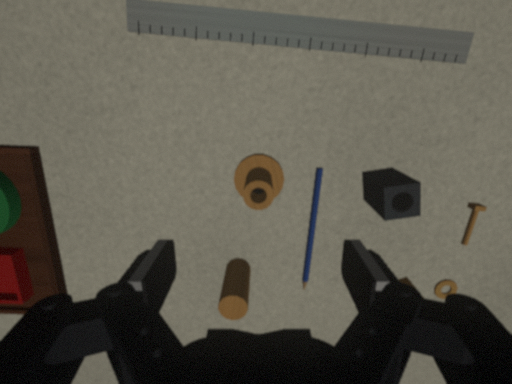

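```bash
python3 -m crank '0 0 .01 0;0 0 .03 0;0 0 .055 0;0 0 .08 0;0 0 .1 0;0 0 .111 0;0 0 .115 0;0 0 .116 0;0 0 .116 0' 1; python3 -m crank '0 0 0 0;0 0 0 0;0 0 0 0;0 0 0 0;0 0 0 0;0 0 0 0;0 0 0 0;0 0 0 0' -1;python3 go.py .5085 -.232 .15 95
```

```text
clock: 10.65
ee_pos: [0.4653, 0.0455, 0.0442]
orientation: [[-0.996, -0.088, 0.005], [-0.088, 0.996, -0.01], [-0.004, -0.011, -1.0]]
wrist_force: [0.3, -0.2, -0.7]
grip_width: 0.0851
clock: 11.45
ee_pos: [0.4656, 0.0459, 0.0448]
orientation: [[-0.996, -0.087, 0.005], [-0.087, 0.996, -0.01], [-0.004, -0.01, -1.0]]
wrist_force: [-1.5, 1.3, 5.0]
grip_width: 0.0245
clock 11.45 pos [0.4656 0.0459 0.0448] yaw 95.0 tilt [ 0.0053 -0.0096] q6 -1.64 F [-1.5  1.3  5. ] w 0.0245
d [-0.0189 -0.2816 -0.1023] twist 0.0
```

```bash
python3 -m crank '0 0 -.008 0;0 0 -.025 0;0 0 -.05 0;-.001 -.01 -.075 0;-.003 -.035 -.09 0;-.005 -.07 -.1 0;-.008 -.11 -.1 0;-.01 -.15 -.1 0;-.013 -.19 -.1 0;-.016 -.23 -.1 0'; python3 -m crank '-.001 -.02 0 0;-.002 -.035 0 0;-.003 -.044 0 0;-.003 -.05 0 0;-.003 -.05 0 0;-.003 -.05 0 0'; python3 go.py .5085 -.232 .057 95;  python3 - <<'E'
from h import *
s=manip.get_state(); p,d=viewer.capture('wrist'); cv2.imwrite('pics/w6.png',p[:,:,::-1]); W=cloud('wrist',d,s)
hsv=cv2.cvtColor(p,cv2.COLOR_RGB2HSV)
m=(hsv[:,:,0]>=50)&(hsv[:,:,0]<=85)&(hsv[:,:,1]>150)&(W[:,:,2]>.018)&(W[:,:,2]<.03);m[225:]=0
w=W[m]; print(m.sum(),w[:,2].mean().round(4),[np.round(x,1) for x in cv2.minAreaRect(w[:,:2].astype(np.float32)*1000)])
E
```

```text
clock: 12.45
ee_pos: [0.5003, -0.1821, 0.1468]
orientation: [[-0.996, -0.087, 0.004], [-0.087, 0.996, -0.009], [-0.003, -0.009, -1.0]]
wrist_force: [-0.0, 0.5, -2.9]
grip_width: 0.0246
clock: 13.05
ee_pos: [0.5073, -0.2306, 0.147]
orientation: [[-0.996, -0.088, 0.003], [-0.088, 0.996, -0.008], [-0.002, -0.008, -1.0]]
wrist_force: [0.8, 0.2, -3.1]
grip_width: 0.0243
clock 13.05 pos [ 0.5073 -0.2306  0.147 ] yaw 95.1 tilt [ 0.0031 -0.0082] q6 -2.16 F [ 0.8  0.2 -3.1] w 0.0243
d [-0.0008 -0.0007  0.09  ] twist 0.01
0 nan [array([0., 0.]), array([0., 0.]), np.float64(0.0)]<stdin>:5: RuntimeWarning: Mean of empty slice.
  ret = ret.dtype.type(ret / rcount)
```

View pics/w6.png

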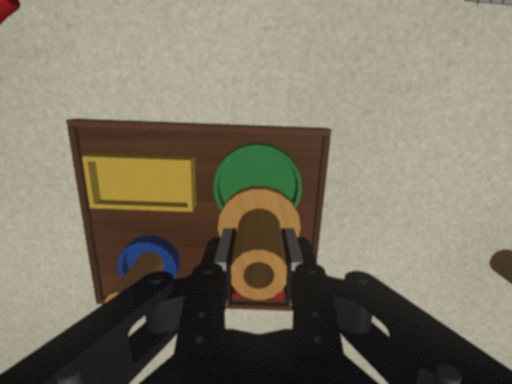

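```bash
python3 -m crank '0 0 .01 0;0 0 .03 0;0 0 .05 0;0 0 .068 0;0 0 .079 0;0 0 .084 0;0 0 .086 0;0 0 .086 0'; python3 -m crank '0 0 .001 0;0 0 .002 0';python3 -m crank '0 0 .0005 0;0 0 .001 0'
```

```text
clock: 13.9
ee_pos: [0.508, -0.2314, 0.0614]
orientation: [[-0.996, -0.088, 0.004], [-0.089, 0.996, -0.009], [-0.003, -0.009, -1.0]]
wrist_force: [0.3, -0.1, -3.4]
grip_width: 0.0244
clock: 14.1
ee_pos: [0.5089, -0.2318, 0.0603]
orientation: [[-0.996, -0.089, 0.006], [-0.089, 0.996, -0.01], [-0.005, -0.01, -1.0]]
wrist_force: [-0.2, -0.1, -3.0]
grip_width: 0.024
clock: 14.3
ee_pos: [0.5092, -0.2321, 0.0597]
orientation: [[-0.996, -0.088, 0.007], [-0.088, 0.996, -0.01], [-0.006, -0.011, -1.0]]
wrist_force: [0.8, 0.3, -3.1]
grip_width: 0.0245
```

```bash
python3 -m crank '0 0 .001 0;0 0 .0015 0;0 0 .0015 0';python3 -m crank '0 0 .0005 0;0 0 .001 0;0 0 .001 0';python3 -m crank '0 0 .0005 0;0 0 .001 0'
```

```text
clock: 14.6
ee_pos: [0.5091, -0.2321, 0.0581]
orientation: [[-0.996, -0.088, 0.006], [-0.088, 0.996, -0.01], [-0.006, -0.011, -1.0]]
wrist_force: [-0.3, -0.2, -3.5]
grip_width: 0.0245
clock: 14.9
ee_pos: [0.5091, -0.2321, 0.057]
orientation: [[-0.996, -0.088, 0.006], [-0.088, 0.996, -0.01], [-0.005, -0.01, -1.0]]
wrist_force: [0.0, 0.0, -3.0]
grip_width: 0.0244
clock: 15.1
ee_pos: [0.5093, -0.2321, 0.0569]
orientation: [[-0.996, -0.089, 0.006], [-0.089, 0.996, -0.01], [-0.005, -0.01, -1.0]]
wrist_force: [-2.1, 0.1, 5.3]
grip_width: 0.0243
```

```bash
python3 -m crank '0 0 0 0;0 0 0 0;0 0 0 0;0 0 0 0;0 0 0 0;0 0 -.01 0;0 0 -.03 0;0 0 -.06 0;0 0 -.09 0;0 0 -.11 0' 0.2; python3 ws.py w7; python3 go.py .4365 .3395 .16 99.5
```

```text
clock: 16.1
ee_pos: [0.5097, -0.2316, 0.17]
orientation: [[-0.996, -0.088, 0.009], [-0.089, 0.996, -0.012], [-0.008, -0.012, -1.0]]
wrist_force: [0.1, -1.7, 0.3]
grip_width: 0.0511
[259. 188.] 962 ztop 0.0687 box [ 0.5064 -0.2325] rect [array([ 506.4, -232.6]), array([26. , 24.7]), np.float64(5.7)]
clock 16.15 pos [ 0.5116 -0.2326  0.1732] yaw 95.1 tilt [ 0.0141 -0.0142] q6 -2.16 F [ 1.6 -1.   1.8] w 0.0510
d [0.0242 0.5766 0.004 ] twist -0.55
```

View pics/w7.png

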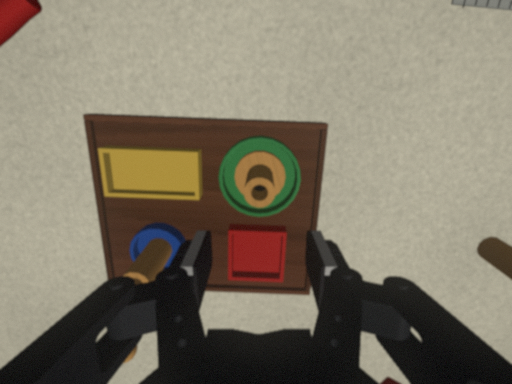

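```bash
python3 -m crank '0 0 0 0;.001 .02 0 0;.003 .06 0 -.1;.005 .1 0 -.2;.007 .145 0 -.3;.009 .19 0 -.4;.01 .235 0 -.5;.012 .28 0 -.55;.014 .325 0 -.55;.016 .37 0 -.55' 1; python3 go.py .4365 .3395 .16 99.5
```

```text
clock: 17.15
ee_pos: [0.4603, 0.1367, 0.1657]
orientation: [[-0.986, -0.165, 0.011], [-0.165, 0.986, -0.015], [-0.008, -0.016, -1.0]]
wrist_force: [0.0, 0.2, 0.1]
grip_width: 0.0858
clock 17.15 pos [0.4603 0.1367 0.1657] yaw 99.5 tilt [ 0.0108 -0.0145] q6 -1.52 F [0.  0.2 0.1] w 0.0858
d [-0.01    0.204   0.0025] twist -0.0
```

```bash
python3 -m crank '-.002 .042 0 0;-.004 .084 0 0;-.006 .126 0 0;-.008 .165 0 0;-.01 .19 .002 0;-.01 .204 .003 0;-.01 .204 .003 0;-.01 .204 .003 0;-.01 .204 .003 0'; python3 ws.py w8; python3 go.py .4365 .3395 .040 99.5
```

```text
clock: 18.05
ee_pos: [0.4363, 0.338, 0.1591]
orientation: [[-0.986, -0.164, 0.01], [-0.164, 0.986, -0.016], [-0.007, -0.017, -1.0]]
wrist_force: [-0.2, 0.6, -0.2]
grip_width: 0.0856
[ 59. 183.] 1605 ztop 0.0546 box [0.4574 0.1673] rect [array([457.7, 167.3]), array([30.5, 32.2]), np.float64(14.8)]
[263. 191.] 1172 ztop 0.0548 box [0.4351 0.3403] rect [array([435.2, 340.3]), array([30.4, 29.9]), np.float64(6.4)]
clock 18.10 pos [0.4366 0.338  0.1593] yaw 99.4 tilt [ 0.0102 -0.0153] q6 -1.13 F [ 0.8 -0.3 -0.7] w 0.0858
d [0.0007 0.0035 0.1193] twist -0.01
```

View pics/w8.png

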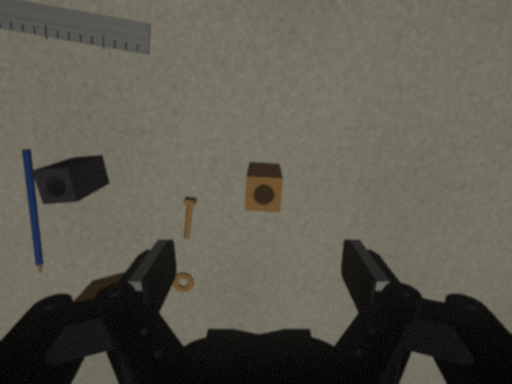

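```bash
python3 -m crank '0 .001 .01 .1;0.001 .003 .03 .15;.001 .003 .055 .15;.001 .003 .08 .15;.001 .003 .1 .15;.001 .003 .112 .15;.001 .003 .118 .15;.001 .003 .119 .15;.001 .003 .119 .15' 1; python3 -m crank '0 0 0 0;0 0 0 0;0 0 0 0;0 0 0 0;0 0 0 0;0 0 0 0;0 0 0 0;0 0 0 0' -1;python3 go.py .5945 -.2285 .15 92.8
```

```text
clock: 19.0
ee_pos: [0.4369, 0.3392, 0.0408]
orientation: [[-0.99, -0.142, 0.011], [-0.142, 0.99, -0.015], [-0.009, -0.016, -1.0]]
wrist_force: [-0.5, 0.8, -0.3]
grip_width: 0.0856
clock: 19.8
ee_pos: [0.4375, 0.3399, 0.0416]
orientation: [[-0.99, -0.142, 0.012], [-0.142, 0.99, -0.013], [-0.01, -0.015, -1.0]]
wrist_force: [-1.6, 0.4, 5.9]
grip_width: 0.0295
clock 19.80 pos [0.4375 0.3399 0.0416] yaw 98.2 tilt [ 0.0124 -0.0134] q6 -1.10 F [-1.6  0.4  5.9] w 0.0295
d [-0.0757 -0.5865 -0.0988] twist 0.67
```

```bash
python3 -m crank '0 0 -.008 0;0 0 -.025 0;0 0 -.05 0;0 0 -.08 0;-.001 -.01 -.1 0;-.004 -.03 -.11 0;-.008 -.06 -.11 0;-.013 -.1 -.11 .2;-.018 -.14 -.11 .4;-.023 -.18 -.11 .6'; python3 go.py .5945 -.2285 .15 92.8
```

```text
clock: 20.8
ee_pos: [0.4832, 0.1646, 0.1536]
orientation: [[-0.998, -0.059, 0.01], [-0.059, 0.998, -0.015], [-0.009, -0.015, -1.0]]
wrist_force: [0.1, -0.7, -3.2]
grip_width: 0.0297
clock 20.80 pos [0.4832 0.1646 0.1536] yaw 93.4 tilt [ 0.0099 -0.0145] q6 -1.36 F [ 0.1 -0.7 -3.2] w 0.0297
d [-0.088  -0.3989  0.0104] twist 0.07
```

```bash
python3 -m crank '-.009 -.04 0 0;-.018 -.08 0 0;-.027 -.12 0 0;-.036 -.16 0 0;-.045 -.2 0 .07;-.054 -.24 0 .07;-.063 -.28 0 .07;-.07 -.32 0 .07;-.078 -.355 0 .07;-.084 -.38 0 .07';python3 -m crank '-.002 -.01 0 0;-.003 -.014 0 0;-.003 -.018 0 0;-.003 -.018 0 0;-.003 -.018 0 0'; python3 go.py .5945 -.2285 .054 92.8; python3 ws.py w9
```

```text
clock: 21.8
ee_pos: [0.5883, -0.2121, 0.1589]
orientation: [[-0.999, -0.047, 0.007], [-0.047, 0.999, -0.014], [-0.007, -0.015, -1.0]]
wrist_force: [-0.6, 0.2, -3.6]
grip_width: 0.0292
clock: 22.3
ee_pos: [0.5918, -0.2286, 0.159]
orientation: [[-0.999, -0.048, 0.007], [-0.049, 0.999, -0.014], [-0.006, -0.014, -1.0]]
wrist_force: [0.1, -0.6, -2.3]
grip_width: 0.0294
clock 22.30 pos [ 0.5918 -0.2286  0.159 ] yaw 92.8 tilt [ 0.0066 -0.0136] q6 -2.05 F [ 0.1 -0.6 -2.3] w 0.0294
d [-0.0021  0.0014  0.105 ] twist -0.0
[261.  85.] 1139 ztop 0.0689 box [ 0.5064 -0.2324] rect [array([ 506.4, -232.5]), array([25.5, 25.3]), np.float64(48.4)]
[129. 201.] 1643 ztop 0.0765 box [ 0.6006 -0.3346] rect [array([ 600.7, -334.6]), array([27.6, 27.6]), np.float64(2.0)]
```

View pics/w9.png

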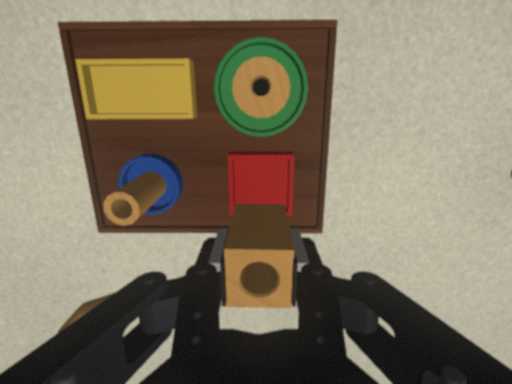

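```bash
python3 -m crank '-.001 0 .01 0;-.002 .001 .03 0;-.002 .001 .055 0;-.002 .001 .075 0;-.002 .001 .09 0;-.002 .001 .098 0;-.002 .001 .101 0;-.002 .001 .102 0;-.002 .001 .102 0'; python3 -m crank '0 0 .001 0;0 0 .0015 0;0 0 .0015 0';python3 -m crank '0 0 .0005 0;0 0 .001 0;0 0 .001 0'
```

```text
clock: 23.25
ee_pos: [0.5954, -0.2293, 0.0581]
orientation: [[-0.999, -0.049, 0.009], [-0.049, 0.999, -0.015], [-0.008, -0.015, -1.0]]
wrist_force: [-0.5, -0.7, -3.0]
grip_width: 0.0293
clock: 23.55
ee_pos: [0.5958, -0.2295, 0.0571]
orientation: [[-0.999, -0.048, 0.009], [-0.049, 0.999, -0.015], [-0.009, -0.016, -1.0]]
wrist_force: [0.4, 0.6, -4.3]
grip_width: 0.0293
clock: 23.85
ee_pos: [0.5957, -0.2295, 0.0561]
orientation: [[-0.999, -0.049, 0.009], [-0.049, 0.999, -0.015], [-0.008, -0.015, -1.0]]
wrist_force: [0.1, 0.1, -3.0]
grip_width: 0.0295
```

```bash
python3 -m crank '0 0 .001 0;0 0 .0015 0;0 0 .0015 0';python3 -m crank '0 0 .0005 0;0 0 .001 0;0 0 .001 0';python3 -m crank '0 0 .0005 0;0 0 .001 0;0 0 .001 0'
```

```text
clock: 24.15
ee_pos: [0.5955, -0.2295, 0.0544]
orientation: [[-0.999, -0.048, 0.009], [-0.049, 0.999, -0.015], [-0.008, -0.015, -1.0]]
wrist_force: [-0.1, 0.2, -4.0]
grip_width: 0.0291
clock: 24.45
ee_pos: [0.5956, -0.2295, 0.0537]
orientation: [[-0.999, -0.048, 0.009], [-0.049, 0.999, -0.015], [-0.008, -0.015, -1.0]]
wrist_force: [-1.4, 0.8, -0.9]
grip_width: 0.0291
clock: 24.75
ee_pos: [0.5957, -0.2295, 0.0537]
orientation: [[-0.999, -0.049, 0.009], [-0.049, 0.999, -0.015], [-0.008, -0.015, -1.0]]
wrist_force: [-3.0, 1.4, 5.3]
grip_width: 0.0293
```

```bash
python3 -m crank '0 0 0 0;0 0 0 0;0 0 0 0;0 0 0 0;0 0 0 0;0 0 -.01 0;0 0 -.03 0;0 0 -.06 0;0 0 -.09 0;0 0 -.11 0' 0.25; python3 -m crank '0 0 0 0'; python3 ws.py w10; python3 go.py .5865 .197 .16 27
```

```text
clock: 25.75
ee_pos: [0.5959, -0.2284, 0.167]
orientation: [[-0.999, -0.049, 0.012], [-0.049, 0.999, -0.016], [-0.011, -0.017, -1.0]]
wrist_force: [0.5, -0.8, 0.4]
grip_width: 0.0534
clock: 25.85
ee_pos: [0.5984, -0.2295, 0.1716]
orientation: [[-0.999, -0.049, 0.019], [-0.049, 0.999, -0.02], [-0.018, -0.021, -1.0]]
wrist_force: [-0.5, -0.3, 0.5]
grip_width: 0.0535
[263.  74.] 1061 ztop 0.0688 box [ 0.5067 -0.2323] rect [array([ 506.6, -232.3]), array([25.1, 25.5]), np.float64(2.8)]
[261. 184.] 1388 ztop 0.0667 box [ 0.5936 -0.2298] rect [array([ 593.7, -229.7]), array([30.3, 29.9]), np.float64(2.1)]
[137. 187.] 1467 ztop 0.0766 box [ 0.6008 -0.3349] rect [array([ 600.4, -334.7]), array([26.8, 27.9]), np.float64(45.9)]
clock 25.90 pos [ 0.5978 -0.2292  0.1702] yaw 92.8 tilt [ 0.0177 -0.0188] q6 -2.04 F [0.3 0.2 0.3] w 0.0539
d [-0.0094  0.4264  0.002 ] twist 8.22
```

View pics/w10.png

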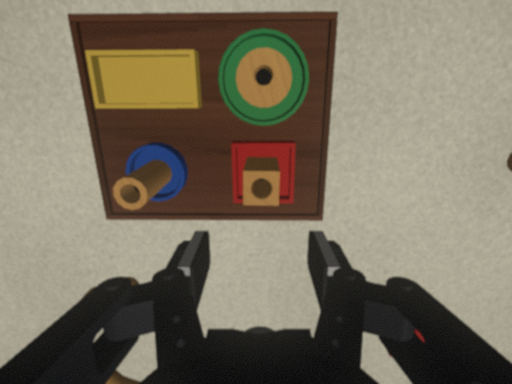

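```bash
python3 -m crank '0 0 0 0;0 .02 0 .5;0 .06 0 1.4;-.001 .1 0 2.3;-.002 .145 0 3.2;-.004 .19 0 4.1;-.005 .235 0 5;-.006 .28 0 5.9;-.007 .32 0 6.8;-.008 .36 0 7.6' 1; python3 -m crank '0 0 0 0;0 0 0 0'; python3 go.py .5865 .197 .16 27
```

```text
clock: 26.9
ee_pos: [0.5868, 0.1323, 0.1612]
orientation: [[-0.526, 0.851, 0.014], [0.85, 0.526, -0.019], [-0.024, 0.002, -1.0]]
wrist_force: [0.7, 0.2, 0.2]
grip_width: 0.0854
clock: 27.1
ee_pos: [0.5851, 0.133, 0.1592]
orientation: [[-0.529, 0.849, 0.011], [0.848, 0.529, -0.02], [-0.023, -0.002, -1.0]]
wrist_force: [-1.1, -0.8, -0.1]
grip_width: 0.0854
clock 27.10 pos [0.5851 0.133  0.1592] yaw 31.9 tilt [ 0.0107 -0.0204] q6 -0.38 F [-1.1 -0.8 -0.1] w 0.0854
d [ 0.0536  0.035  -0.0021] twist 0.62
```

```bash
python3 -m crank '.02 .013 0 .3;.042 .028 0 .62;.053 .034 -.002 .62;.053 .035 -.002 .62;.053 .035 -.002 .62;.053 .035 -.002 .62';  python3 ws.py w11; python3 go.py .5865 .197 .039 27
```

```text
clock: 27.7
ee_pos: [0.5868, 0.1951, 0.1598]
orientation: [[-0.453, 0.891, 0.01], [0.891, 0.453, -0.021], [-0.024, -0.0, -1.0]]
wrist_force: [0.3, -0.2, -1.1]
grip_width: 0.0854
[103. 150.] 1660 ztop 0.0547 box [0.458  0.1677] rect [array([458.1, 167.4]), array([31.3, 30.7]), np.float64(13.6)]
[259. 182.] 1505 ztop 0.0488 box [0.5849 0.1986] rect [array([585.2, 198.8]), array([18. , 64.4]), np.float64(26.3)]
clock 27.75 pos [0.5868 0.1952 0.1598] yaw 26.9 tilt [ 0.0103 -0.021 ] q6 -0.19 F [-0.1  0.  -0. ] w 0.0856
d [0.0046 0.0006 0.1207] twist -0.01
```

View pics/w11.png

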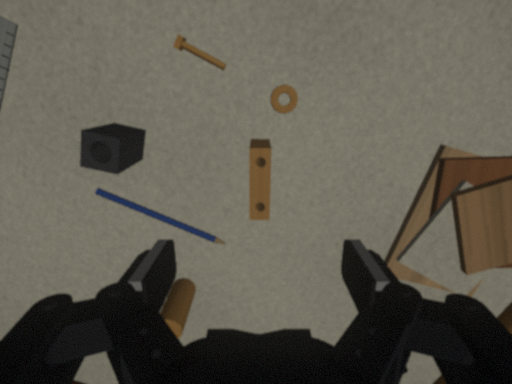

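```bash
python3 -m crank '.002 0 .01 0;.004 0 .03 0;.006 0 .055 0;.006 0 .08 0;.006 0 .1 0;.006 0 .113 0;.006 0 .119 0;.006 0 .12 0;.006 0 .12 0' 1; python3 -m crank '0 0 0 0;0 0 0 0;0 0 0 0;0 0 0 0;0 0 0 0;0 0 0 0;0 0 0 0;0 0 0 0;0 0 0 0;0 0 0 0' -1;python3 go.py .514 -.339 .15 2.8
```

```text
clock: 28.65
ee_pos: [0.586, 0.1981, 0.0403]
orientation: [[-0.453, 0.892, 0.012], [0.891, 0.453, -0.021], [-0.024, 0.001, -1.0]]
wrist_force: [0.7, 0.0, 0.7]
grip_width: 0.0856
clock: 29.65
ee_pos: [0.5865, 0.1983, 0.0408]
orientation: [[-0.453, 0.892, 0.013], [0.891, 0.453, -0.02], [-0.024, 0.002, -1.0]]
wrist_force: [1.0, -0.1, 3.5]
grip_width: 0.0171
clock 29.65 pos [0.5865 0.1983 0.0408] yaw 26.9 tilt [ 0.0125 -0.0204] q6 -0.18 F [ 1.  -0.1  3.5] w 0.0171
d [-0.4487 -0.3077 -0.0992] twist 3.02
```

```bash
python3 -m crank '0 0 -.008 0;0 0 -.025 0;0 0 -.05 0;0 0 -.08 0;-.008 -.006 -.1 0;-.024 -.017 -.115 0;-.05 -.035 -.115 .2;-.083 -.057 -.115 .5;-.116 -.08 -.115 .8;-.15 -.103 -.115 1.1'; python3 go.py .514 -.339 .155 2.8
```

```text
clock: 30.65
ee_pos: [0.5596, 0.0191, 0.1592]
orientation: [[-0.31, 0.951, 0.011], [0.95, 0.31, -0.02], [-0.023, 0.004, -1.0]]
wrist_force: [-0.1, 0.5, -4.9]
grip_width: 0.0173
clock 30.65 pos [0.5596 0.0191 0.1592] yaw 18.1 tilt [ 0.011  -0.0204] q6 -0.33 F [-0.1  0.5 -4.9] w 0.0173
d [-0.3261 -0.1545  0.011 ] twist 1.91
```

```bash
python3 -m crank '-.037 -.018 0 .3;-.074 -.035 .001 .6;-.111 -.053 .002 .9;-.148 -.07 .003 1.2;-.185 -.088 .004 1.5;-.222 -.105 .006 1.7;-.258 -.122 .008 1.9;-.29 -.138 .01 1.91;-.315 -.15 .011 1.91;-.326 -.155 .011 1.91';python3 -m crank '0 0 0 0;0 0 0 0;0 0 0 0'; python3 go.py .514 -.339 .053 2.8; python3 ws.py w12
```

```text
clock: 31.65
ee_pos: [0.5121, -0.3413, 0.1549]
orientation: [[-0.046, 0.999, 0.01], [0.999, 0.046, -0.021], [-0.021, 0.009, -1.0]]
wrist_force: [0.5, 1.2, -4.9]
grip_width: 0.0169
clock: 31.95
ee_pos: [0.512, -0.3396, 0.1547]
orientation: [[-0.047, 0.999, 0.009], [0.999, 0.047, -0.019], [-0.02, 0.008, -1.0]]
wrist_force: [-0.1, -0.4, -4.6]
grip_width: 0.0172
clock 31.95 pos [ 0.512  -0.3396  0.1547] yaw 2.7 tilt [ 0.009  -0.0192] q6 -0.69 F [-0.1 -0.4 -4.6] w 0.0172
d [0.0025 0.0012 0.1016] twist -0.01
[259.  47.] 1436 ztop 0.0689 box [ 0.5068 -0.2324] rect [array([ 506.8, -232.4]), array([25.6, 25.4]), np.float64(57.2)]
[385.  49.] 2782 ztop 0.0669 box [ 0.5942 -0.2296] rect [array([ 594.2, -229.6]), array([31., 30.]), np.float64(1.9)]
[371. 196.] 1692 ztop 0.0765 box [ 0.6012 -0.3344] rect [array([ 601. , -334.7]), array([27.5, 27.7]), np.float64(37.6)]
```

View pics/w12.png

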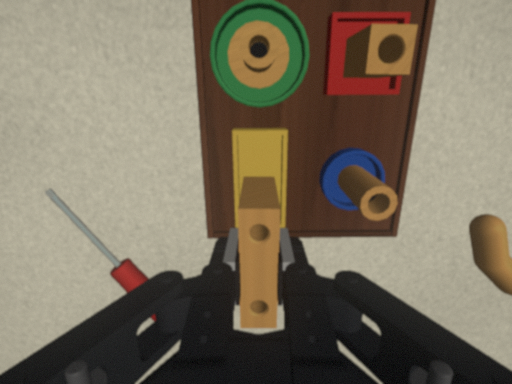

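```bash
python3 -m crank '.001 0 .01 0;.002 .001 .03 0;.002 .001 .055 0;.002 .001 .075 0;.002 .001 .089 0;.002 .001 .096 0;.002 .001 .098 0;.002 .001 .098 0;.002 .001 .098 0'; python3 -m crank '0 0 .001 0;0 0 .0015 0;0 0 .0015 0';python3 -m crank '0 0 .0005 0;0 0 .001 0;0 0 .001 0'; python3 go.py .5135 -.339 .0528 2.8
```

```text
clock: 32.9
ee_pos: [0.5149, -0.3401, 0.0579]
orientation: [[-0.048, 0.999, 0.011], [0.999, 0.048, -0.021], [-0.021, 0.01, -1.0]]
wrist_force: [0.1, 1.1, -4.1]
grip_width: 0.0172
clock: 33.2
ee_pos: [0.5151, -0.3404, 0.0569]
orientation: [[-0.048, 0.999, 0.012], [0.999, 0.048, -0.021], [-0.022, 0.011, -1.0]]
wrist_force: [-0.7, 0.0, -4.5]
grip_width: 0.0173
clock: 33.5
ee_pos: [0.515, -0.3403, 0.0558]
orientation: [[-0.048, 0.999, 0.012], [0.999, 0.048, -0.021], [-0.022, 0.011, -1.0]]
wrist_force: [0.4, 0.0, -4.1]
grip_width: 0.017
clock 33.50 pos [ 0.515  -0.3403  0.0558] yaw 2.7 tilt [ 0.0116 -0.0213] q6 -0.69 F [ 0.4  0.  -4.1] w 0.0170
d [ 0.0015 -0.0015  0.003 ] twist -0.01
```

```bash
python3 -m crank '0 0 .001 0;0 0 .0015 0;0 0 .0015 0';python3 -m crank '0 0 .0005 0;0 0 .001 0;0 0 .001 0';python3 -m crank '0 0 .0005 0;0 0 .001 0;0 0 .001 0'
```

```text
clock: 33.8
ee_pos: [0.5149, -0.3403, 0.0541]
orientation: [[-0.048, 0.999, 0.011], [0.999, 0.048, -0.021], [-0.022, 0.01, -1.0]]
wrist_force: [0.2, 0.3, -4.9]
grip_width: 0.0173
clock: 34.1
ee_pos: [0.5148, -0.3403, 0.053]
orientation: [[-0.048, 0.999, 0.011], [0.999, 0.048, -0.021], [-0.022, 0.01, -1.0]]
wrist_force: [-0.1, 0.9, -4.4]
grip_width: 0.0169
clock: 34.4
ee_pos: [0.515, -0.3403, 0.0529]
orientation: [[-0.048, 0.999, 0.011], [0.999, 0.048, -0.021], [-0.021, 0.01, -1.0]]
wrist_force: [-2.3, 2.4, 3.4]
grip_width: 0.0171
```

```bash
python3 -m crank '0 0 0 0;0 0 0 0;0 0 0 0;0 0 0 0;0 0 0 0;0 0 -.01 0;0 0 -.03 0;0 0 -.06 0;0 0 -.09 0;0 0 -.11 0' -0.15; python3 -m crank '0 0 0 0;0 0 -.02 0;0 0 -.04 0;0 0 -.05 0;0 0 -.05 0;0 0 -.05 0'; python3 ws.py w13; python3 - <<'E'
from h import *
for n in ['scene','side']:
    p,d=viewer.capture(n); cv2.imwrite(f'pics/{n}9.png',p[:,:,::-1])
E
python3 go.py .5 0 .3 0
```

```text
clock: 35.4
ee_pos: [0.5148, -0.3387, 0.1661]
orientation: [[-0.048, 0.999, 0.014], [0.999, 0.048, -0.023], [-0.024, 0.013, -1.0]]
wrist_force: [0.7, 0.0, 0.8]
grip_width: 0.0362
clock: 36.0
ee_pos: [0.5137, -0.3373, 0.2151]
orientation: [[-0.048, 0.999, 0.013], [0.999, 0.048, -0.022], [-0.023, 0.012, -1.0]]
wrist_force: [0.3, 0.6, -0.1]
grip_width: 0.036
[255.  59.] 807 ztop 0.0689 box [ 0.507  -0.2322] rect [array([ 507. , -232.3]), array([25.3, 25.2]), np.float64(47.8)]
[353.  61.] 1482 ztop 0.0669 box [ 0.5941 -0.2294] rect [array([ 594.1, -229.5]), array([30.4, 30.2]), np.float64(2.1)]
[258. 174.] 1125 ztop 0.0608 box [ 0.5146 -0.3391] rect [array([ 515. , -339.1]), array([17.3, 63.6]), np.float64(2.2)]
[345. 176.] 984 ztop 0.0766 box [ 0.6012 -0.3345] rect [array([ 601.1, -334.5]), array([27.8, 27.3]), np.float64(4.1)]
clock 36.15 pos [ 0.5133 -0.337   0.2144] yaw 2.7 tilt [ 0.0119 -0.0216] q6 -0.69 F [0.5 0.  0.6] w 0.0364
d [ 0.3353  0.0037 -0.093 ] twist 0.34
```

View pics/w13.png

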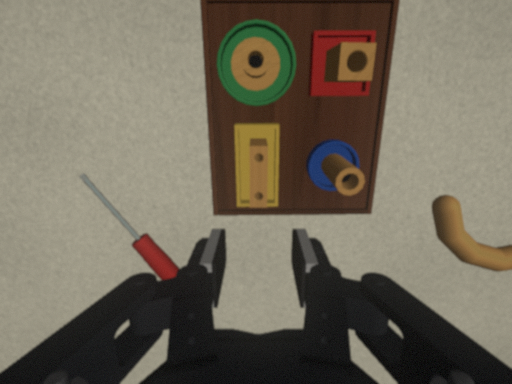

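View pics/scene9.png

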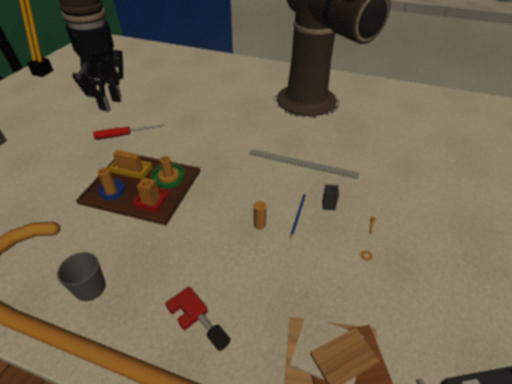

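View pics/side9.png

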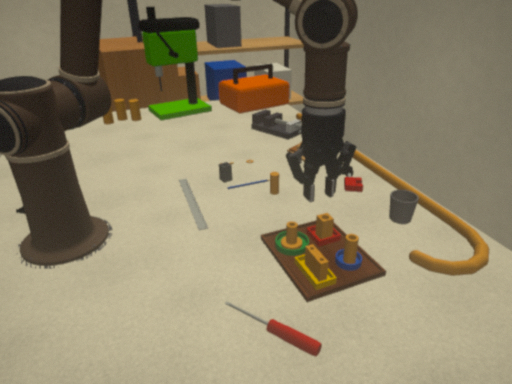

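All four parts stand upright in their inserts: the bar's top is at z 60.8 mm (60 expected) and the blue, green and red inserts hold the right parts. The blank at scene pixel (260,215) and the steel block at (330,197) are where they started, and the gripper is well clear.

```bash
python3 -c "
from bench import finish_job; print(finish_job())"
```

```text
the job is handed in; nothing more can be done
None
```

All four brass parts are packed upright in their inserts, done in the order asked, and the job is handed in at about 36 s on the robot's clock. I lowered each part until the wrist force showed contact with the insert floor, then opened the gripper and lifted straight up.

The last wrist-camera check put every part within about 4 mm of its insert's centre:

| Part | Insert | Top height measured (mm) | Top height expected (mm) |
|---|---|---|---|
| Sleeve | blue | 76.6 | 76 |
| Flange | green | 68.9 | 68 |
| Block | red | 66.9 | 66 |
| Bar | yellow | 60.8 | 60 |

The blank and the steel block were never touched. In the final pictures they stand where they began.

- **Tool tilt:** the tool drifted to about 1.4° off vertical over the run. The moves could not correct this. The parts still measured flat after release.
- **Camera disagreement:** the cameras differed by up to about 5 mm on positions. For the grasps I used a compromise between them, weighted toward the wrist camera's close-up view.
- **Forces:** the readings I saw at the end of each move stayed under 8 N.

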